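Gauge the pump starter's contact gap and raise the telescopic torch over it

TASK

Take the orange-handled gauge out of its wooden rack, lower its flat blade into the middle of the gap between the two brass contacts until the collar rests on them, and let go of it there. Then light the check: squeeze the red button on the side of the telescopic torch's blue head, and with it squeezed pull the head straight up past the first stop to the second, until both tubes are fully out. Finish while gripping the head and holding it up there (it sinks if let go), leaving the gauge seated and the tiffin box, pliers and hammer where they are.

Things in the scene. Friction and masses are not known exactly. Their poses are not given: they have to be found in the camera images.
- gauge: Loose upright gauge, 50 to 85 g, blade down. Origin: centre of its orange handle, 30 (x) x 14 (y) x 46 (z) mm. From 23 to 28 mm below the origin a black collar 34 x 26 mm; under it a steel blade 20 mm wide (x), 5 thick (y), 34 long, ending 62 mm below the origin. z is up; the broad faces look along y. At the start the collar rests on the wooden rack.
- rack: Wooden block fixed to the counter, 80 (x) x 60 (y) x 50 (z) mm, with an upright slot about 25 x 9 mm in its top in which the gauge's blade hangs. Origin: centre of its underside.
- gap (a point): Centre of the mouth of the contact gap, level with the contacts' tops, 54 mm above the counter. Two brass posts on a fixed black base 100 x 90 mm, each 36 mm long (x), 18 mm thick. The gap runs along x, opens upward, is 8 mm wide (y), widened by 45 degree bevels to 18 mm at the mouth, and 42 mm deep. z is up.
- lamp_head: Blue head of the torch, 28 (x) x 30 (y) x 44 (z) mm. Origin: its centre, 149 mm above the counter when down; moves only straight up, weighs about 2 N with its tubes. A red button (16 x 18 mm, mid height) stands 8 mm out of its +y face; fingers closing along y on it and the plain -y face squeeze it in. Lens stands 8 mm out of the -x face. z is up.
- torch: Upright fixed blue barrel of the telescopic torch, 38 mm across (42 mm at its rings), 125 mm high, on a round dark foot 100 mm across, 10 mm high. Origin: centre of the foot's underside. The head sits 2 mm above the barrel's mouth.
- release_button (a joint): How far the red button is pressed in, m: 0 out, 0.005 fully in, about 6 N there, springs back. Pressed less than 4 mm it latches the head down to the barrel; pressed farther the head is free to rise.
- upper_tube (a joint): Travel of the thin upper tube, fixed to the head, out of the lower tube, m: 0 down, 0.05 fully out. It comes out first, and its end is the first stop. It sinks when let go.
- lower_tube (a joint): Travel of the thicker lower tube out of the barrel, m: 0 down, 0.05 fully out. It follows once the upper tube is out; its end is the second stop, the head then 100 mm higher than at the start. It sinks when let go.
- tiffin: Steel tiffin box lidded shut, round, 128 mm across, 102 mm high with a wire handle to 128 mm; bystander. Origin: centre of its underside.
- pliers: Needle-nose pliers with yellow grips, about 175 mm long, 12 mm high, lying flat; bystander. Origin: under the pivot.
- hammer: Red plastic hammer, 240 mm long, lying flat; bystander. Origin: on its underside.
Not all that is in view belongs to the job. Leave any green or purple look-alike of the torch alone.

How it is judged:
By the outcome, as a careful person would: the job done as asked, in the order asked, and still so for the second after the job is handed in, while the arm keeps its last pose, push and grip.
It also fails if it takes over 64 s, if anything falls off the work surface, if the arm or the gripper's body presses on something with over 40 N, if the wrist force passes 120 N, or if a joint passes its speed limit or range.

ROBOT

A 6-joint arm with a two-finger parallel gripper is mounted at the origin on the work surface. World frame = base frame: x ahead of the robot, y to its left, z up, the work surface at z = 0. Lengths are in mm, angles in rad, forces in N, time in s.
With the tool pointing down it reaches from about 400 to 925 mm from the base axis. Payload 12.5 kg.
Tool frame: the origin (TCP) lies on the centre line of the jaws, within the pads' length; the fingertips stand 19 mm ahead of it and the grasp point (between the pads) is the TCP (tip_extent is the distance from the TCP to the fingertips, in mm); z points along the fingers, y is the line along which they close (so a half turn about z gives the same grasp; the last joint's range is limited). The gripper opens to 95 mm and grips with 3 to 60 N. Pads are 20 mm wide; open, the fingers measure 119 mm over their backs; the gripper's body (75 mm by 180 mm) begins 59 mm behind the grasp point.
Start: joints at [-1.441, 0.491, 1.559, -0, 1.092, -0.106], TCP at [146.035, -607.716, 233.661] pointing down, gripper open.
Joint ranges: [-3.1, 3.1], [-0.84, 2.19], [0.05, 2.79], [-1.13, 4.28], [0.06, 2.93], [-2.69, 2.69]. Speed limits (rad/s): [2.22, 2.22, 2.79, 3.14, 3.14, 3.14].

INTERFACE

Orientations are given as [roll, pitch, yaw] about the fixed x, y, z axes, in that order (R = Rz(yaw) Ry(pitch) Rx(roll)).
In Python, from workcell import goto, move_straight, goto_joints, gripper_to, pause, solve_ik, read_state, read_camera, PlanningError, close_job, tip_extent gives the robot as it stands. Calls block until the motion is done:
- goto(position, orientation): joint-space move of the TCP to a pose.
- move_straight(position, rate=150, orientation=None, stop_force=None): straight line of the TCP; orientation=None keeps the orientation; rate is the mean speed in mm/s. With stop_force (N) it stops when the force on the tool has changed by that much, and returns True; else False.
- goto_joints(angles): joint-space move.
- gripper_to(opening, strength=None): opening from 0.0 (shut) to 1.0 (fully open); strength is the grip in N (None keeps the last); returns when the fingers have stopped.
- pause(seconds).
- solve_ik(position, orientation): joint angles nearest the present ones, or None.
- read_state(): the state.
- read_camera(name): name is "scene" or "top" or "wrist"; returns a dict with "image" (384x512x3 uint8, red, green, blue), "range_z" (384x512 float32, mm along the optical axis (not along the pixel's ray), 0 where there is no reading), "camera_matrix" (3x3 intrinsics, pixels), "R" (3x3) and "t" (3): a world point X has camera coordinates R X + t. Camera axes: x right, y down, z forward; pixel columns grow to the right and rows downward; lengths in mm; the calibration is good to about 2 mm. A picture is of the moment at which its call begins.
A pose or a line that the arm cannot do raises PlanningError and nothing moves.
- close_job(): hands the job in; it is judged then, once.
The state is a dict: "time": time; "joint_positions": joint angles; "dq": joint speeds; "joint_efforts": joint torques, N m; "tool_pos": TCP position; "tcp_rot": TCP orientation; "contact_force": force on the tool from outside, world axes, zero at the start; "torque": the same for the moment, N m; "width": opening from 0.0 (shut) to 1.0 (fully open); "grasp_force": force on a finger pad.
Only numpy, scipy, OpenCV 4.12 (cv2) and the standard library are available. Lean on these libraries where they do the work, as an engineer would, in place of code of your own. Each camera call takes 0.05 s, during which the arm holds its last target. There are 200 camera calls.

## Working session

There is one attempt and no reset: what is moved stays moved. The work goes in short steps, each a Python script; the robot and the scene stay as the last script left them, time stands still between calls to the robot, and variables do not carry over. Pictures are saved under pics/ and viewed, at most 10 in all, crops included, and the job is handed in when it is done.

```bash
mkdir -p pics; ls; cat > h.py <<'E'
import numpy as np, cv2
from workcell import *
def snap(cam,name=None):
    c=read_camera(cam)
    if name: cv2.imwrite('pics/'+name,c['image'][:,:,::-1])
    K=np.array(c['camera_matrix']);R=np.array(c['R']);t=np.array(c['t']);z=c['range_z']
    v,u=np.mgrid[:z.shape[0],:z.shape[1]]
    P=np.stack([(u-K[0,2])/K[0,0]*z,(v-K[1,2])/K[1,1]*z,z],-1)
    W=(P-t)@R
    W[z<=0]=np.nan
    return c['image'],W,c
E
python3 - <<'E'
from h import *
for n in('scene','top'):
    im,W,c=snap(n,n+'0.png'); np.savez('/tmp/'+n,im=im,W=W)
    print(n,c['R'],c['t'])
print(read_state(),tip_extent)
E
```

```text
pics
scene [[-0.27174362  0.9622466   0.01539111]
 [ 0.73291273  0.21729029 -0.64468897]
 [-0.62369411 -0.16390977 -0.76429003]] [ 151.27518889 -305.15130216 1415.19920782]
top [[-0.00697416 -0.99987011  0.01453035]
 [-0.99863816  0.0062128  -0.05179986]
 [ 0.05170286 -0.01487182 -0.99855177]] [   8.77197103  554.03379037 1033.60488945]
{'time': 0.1, 'joint_positions': array([-1.44058390e+00,  4.91524510e-01,  1.55939047e+00, -1.14252205e-05,
        1.09166705e+00, -1.05587688e-01]), 'dq': array([-0.0002038 , -0.00082473,  0.00047721, -0.00112564, -0.00066811,
       -0.00122189]), 'joint_efforts': array([ 3.05284935e-03, -6.13623118e+01, -2.58604628e+01,  6.94465125e-02,
        4.70088248e-02, -6.90808383e-05]), 'tool_pos': array([ 146.01566647, -607.51087546,  233.10381455]), 'tcp_rot': array([-3.14060772e+00, -9.41950164e-05,  2.35805337e-01]), 'contact_force': array([-0.61763864, -1.07753586,  0.08004687]), 'torque': array([0.06467772, 0.03290169, 0.00076821]), 'grasp_force': 0.0, 'width': 1.00099953806179} 19.0
```

View pics/scene0.png

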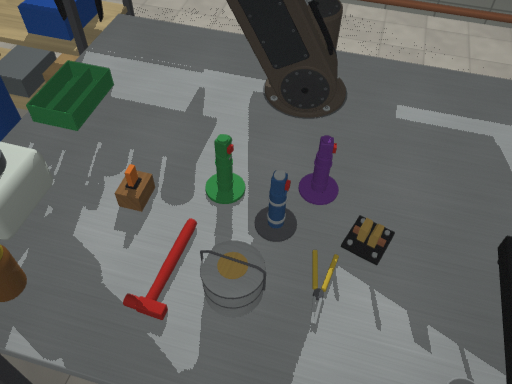

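View pics/top0.png

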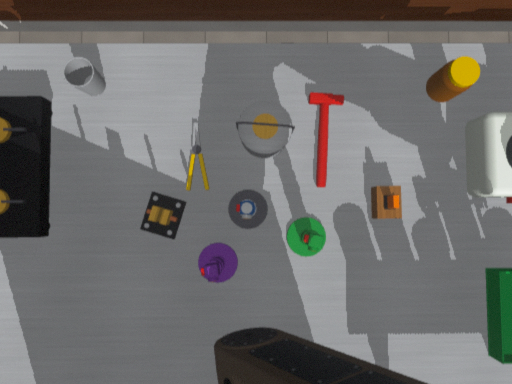

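The scene view shows the gauge in its rack at about (130,180), the blue torch at (279,195) and the contacts at (368,238). In the top view they are at (390,202), (247,208) and (163,215). Next I'll measure them.

```bash
cat > m.py <<'E'
import numpy as np,cv2
def rep(n,im,W,name,box,zr,col=None):
    a,b,c,d=box; w=W[b:d,a:c].reshape(-1,3); p=cv2.cvtColor(im,cv2.COLOR_RGB2HSV)[b:d,a:c].reshape(-1,3)
    m=(w[:,2]>zr[0])&(w[:,2]<zr[1])
    if col: m&=(p[:,0]>=col[0])&(p[:,0]<=col[1])&(p[:,1]>col[2])
    w=w[m]
    if len(w)<4: print(n,name,'few',len(w));return
    r=cv2.minAreaRect(w[:,:2].astype(np.float32))
    print(n,name,len(w),'mean',w.mean(0).round(1),'rect',np.round(r[0],1),np.round(r[1],1),round(r[2],1),'z',np.percentile(w[:,2],[5,95]).round(1))
E
python3 - <<'E'
from m import *
B={'top':dict(g=(365,180,410,225),t=(225,185,272,232),c=(138,188,190,242)),
'scene':dict(g=(110,160,160,212),t=(250,162,302,240),c=(338,212,398,265))}
for n in B:
    d=np.load(f'/tmp/{n}.npz');im,W=d['im'],d['W'];b=B[n]
    rep(n,'rack',im,W,b['g'],(44,53)); rep(n,'collar',im,W,b['g'],(54,61)); rep(n,'handle',im,W,b['g'],(65,120),(3,15,150))
    rep(n,'handletop',im,W,b['g'],(90,120))
    rep(n,'head',im,W,b['t'],(130,190)); rep(n,'headtop',im,W,b['t'],(166,180));rep(n,'foot',im,W,b['t'],(5,15))
    rep(n,'btn',im,W,b['t'],(130,170),(0,4,120));rep(n,'btn2',im,W,b['t'],(130,170),(174,180,120))
    rep(n,'contact',im,W,b['c'],(50,60));rep(n,'base',im,W,b['c'],(4,30))
E
```

```text
Traceback (most recent call last):
  File "m.py", line 3, in rep
    a,b,c,d=box; w=W[b:d,a:c].reshape(-1,3); p=cv2.cvtColor(im,cv2.COLOR_RGB2HSV)[b:d,a:c].reshape(-1,3)
                                               ~~~~~~~~~~~~^^^^^^^^^^^^^^^^^^^^^^
cv2.error: OpenCV(4.12.0) :-1: error: (-5:Bad argument) in function 'cvtColor'
> Overload resolution failed:
>  - src is not a numpy array, neither a scalar
>  - Expected Ptr<cv::UMat> for argument 'src'
```

```bash
sed -i 's/cvtColor(im,/cvtColor(np.array(im,dtype=np.uint8,order="C"),/' m.py
cat > run.py <<'E'
from m import *
B={'top':dict(g=(365,180,410,225),t=(225,185,272,232),c=(138,188,190,242)),
'scene':dict(g=(110,160,160,212),t=(250,162,302,240),c=(338,212,398,265))}
for n in B:
    d=np.load(f'/tmp/{n}.npz');im,W=d['im'],d['W'];b=B[n]
    print(type(im),im.dtype,im.shape,W.shape)
    rep(n,'rack',im,W,b['g'],(44,53)); rep(n,'collar',im,W,b['g'],(54,61)); rep(n,'handle',im,W,b['g'],(65,120),(3,15,150))
    rep(n,'handletop',im,W,b['g'],(90,120))
    rep(n,'head',im,W,b['t'],(130,190)); rep(n,'headtop',im,W,b['t'],(166,180));rep(n,'foot',im,W,b['t'],(5,15))
    rep(n,'btn',im,W,b['t'],(130,170),(0,4,120));rep(n,'btn2',im,W,b['t'],(130,170),(174,180,120))
    rep(n,'contact',im,W,b['c'],(50,60));rep(n,'base',im,W,b['c'],(4,30))
E
python3 run.py
```

```text
<class 'numpy.ndarray'> uint8 (384, 512, 3) (384, 512, 3)Traceback (most recent call last):
  File "run.py", line 7, in <module>
    rep(n,'rack',im,W,b['g'],(44,53)); rep(n,'collar',im,W,b['g'],(54,61)); rep(n,'handle',im,W,b['g'],(65,120),(3,15,150))
    ~~~^^^^^^^^^^^^^^^^^^^^^^^^^^^^^^
  File "m.py", line 3, in rep
    a,b,c,d=box; w=W[b:d,a:c].reshape(-1,3); p=cv2.cvtColor(np.array(im,dtype=np.uint8,order="C"),cv2.COLOR_RGB2HSV)[b:d,a:c].reshape(-1,3)
                                                            ~~~~~~~~^^^^^^^^^^^^^^^^^^^^^^^^^^^^^
ValueError: invalid literal for int() with base 10: 'rack'
```

```bash
sed -i 's/rep(n,im,W,name,/rep(n,name,im,W,/' m.py; sed -i '/print(type/d' run.py; python3 run.py
```

```text
top rack 610 mean [ 527.7 -306.2   49.4] rect [ 528.3 -308.7] [61.4 79. ] 89.9 z [46.2 52.1]
top collar 29 mean [ 529.1 -300.6   55.7] rect [ 533.6 -297.1] [60.8 19.7] 26.8 z [54.1 58.6]
top handle 129 mean [ 527.3 -305.3   92.4] rect [ 527.3 -307.4] [15.3 29.2] 86.5 z [ 70.1 102.4]
top handletop 90 mean [ 527.2 -307.    99.1] rect [ 526.8 -308.2] [14.6 28. ] 89.1 z [ 92.4 103.1]
top head 247 mean [511.1  40.  169.5] rect [509.7  42.3] [37.2 34.5] 89.5 z [157.3 176.5]
top headtop 186 mean [513.3  37.8 172.6] rect [510.8  37.8] [28.  32.3] 89.6 z [167.8 176.6]
top foot 907 mean [513.7  36.9   9.7] rect [520.5  42.2] [107.2 109.3] 89.5 z [ 6.6 12.9]
top btn 17 mean [515.2  58.6 157.7] rect [514.3  58.6] [ 4.6 13.1] 90.0 z [155.1 161.8]
top btn2 9 mean [514.   55.5 157.9] rect [514.3  55.4] [10.7  7.8] 26.0 z [155.3 160.5]
top contact 206 mean [498.9 252.   53.7] rect [499.1 252.2] [44.2 35.6] 72.2 z [51.  56.5]
top base 1169 mean [499.6 248.8  12.9] rect [503.2 247.1] [122.7 131.2] 90.0 z [ 8.5 22.2]
scene rack 492 mean [ 538.5 -304.4   49.2] rect [ 531.2 -310.1] [82.  62.9] 0.4 z [46.
[... 171 characters left out ...]
5.1 30.8] 89.0 z [ 67.2 101.4]
scene handletop 86 mean [ 532.2 -307.9   98.3] rect [ 531.1 -309.3] [14.8 29.6] 88.0 z [ 91.6 101.9]
scene head 377 mean [522.7  40.2 159.2] rect [512.8  41.2] [37.6 38. ] 89.8 z [134.7 175.1]
scene headtop 160 mean [518.9  37.6 171.8] rect [513.1  37.1] [29.7 35. ] 87.4 z [166.8 175.9]
scene foot 869 mean [520.4  40.    9.2] rect [469.  32.] [195.   98.8] 5.8 z [ 6.4 12.1]
scene btn 41 mean [520.3  56.2 152.6] rect [517.   56.2] [ 7.5 16.5] 89.4 z [141.9 158.5]
scene btn2 few 2
scene contact 196 mean [501.9 250.9  52.9] rect [500.9 251.1] [44.  38.7] 72.7 z [50.5 55.3]
scene base 1164 mean [514.1 249.7  13.1] rect [516.  246.6] [ 89.7 135.6] 72.7 z [ 7.8 26.2]
```

Heights and sizes match the given ones. The gauge is at about (529,-308) with yaw near 0, the gap at about (500,251.5) with yaw near -0.31, and the head at about (512,37.5). I'll take close looks with the wrist camera.

```bash
cat > look.py <<'E'
from h import *
from m import rep
import math
for name,p,yaw in(('torch',(512,38,300),0),('contact',(500,251,260),-.31),('gauge',(529,-308,250),0)):
    try: goto(p,[math.pi,0,yaw])
    except PlanningError as e: print(name,e);continue
    pause(.3); s=read_state(); print(name,s['time'],s['tool_pos'],s['joint_positions'].round(2))
    im,W,c=snap('wrist',f'w_{name}.png'); np.savez(f'/tmp/w_{name}',im=im,W=W)
    # the target's neighbourhood only
    W[np.hypot(W[...,0]-p[0],W[...,1]-p[1])>65]=np.nan
    b=(0,0,512,384)
    if name=='torch':
        rep(name,'headtop',im,W,b,(165,176));rep(name,'btn',im,W,b,(130,170),(0,5,130))
    if name=='contact': rep(name,'posts',im,W,b,(51,58));rep(name,'bevel',im,W,b,(44,51));rep(name,'base',im,W,b,(5,20))
    if name=='gauge': rep(name,'top',im,W,b,(97,105));rep(name,'rack',im,W,b,(46,53))
pics=[cv2.imread(f'pics/w_{n}.png') for n in('torch','contact','gauge')]
cv2.imwrite('pics/w_all.png',np.vstack([np.hstack([cv2.resize(q,(400,300)) for q in pics[:2]]),np.hstack([cv2.resize(pics[2],(400,300)),np.zeros((300,400,3),np.uint8)])]))
E
python3 look.py
```

```text
torch 3.0333 [512.0419875   37.78978454 299.97737629] [-0.06  0.26  1.74 -0.    1.14  1.52]
torch headtop 983 mean [513.8  36.3 172.2] rect [509.3  36.5] [30.  36.3] 87.4 z [166.  175.5]
torch btn 132 mean [515.5  55.8 156.4] rect [514.4  56.1] [ 6.6 15.6] 87.8 z [147.9 158.7]
contact 4.2583 [500.35071006 250.14756968 260.25160942] [ 0.35  0.37  1.69 -0.    1.08  2.23]
contact posts 831 mean [499.  250.9  53.5] rect [498.6 251.1] [43.4 36.7] 72.9 z [51.6 54.8]
contact bevel 162 mean [502.1 250.1  49.3] rect [498.6 250.7] [42.7 36.5] 72.8 z [47.  50.8]
contact base 4004 mean [503.2 249.2  12.1] rect [498.6 250.8] [ 90.2 100.4] 72.7 z [10.4 16.5]
gauge 6.625 [ 529.19233503 -307.61942548  250.03755548] [-0.63  0.46  1.57 -0.    1.11  0.94]
gauge top 435 mean [ 528.2 -310.6  100.4] rect [ 527.3 -310.7] [30.7 14. ] 0.1 z [ 98.6 101.9]
gauge rack 2816 mean [ 530.5 -310.7   49.8] rect [ 527.3 -310.7] [80.4 60.1] 0.7 z [48.5 51. ]
```

View pics/w_all.png

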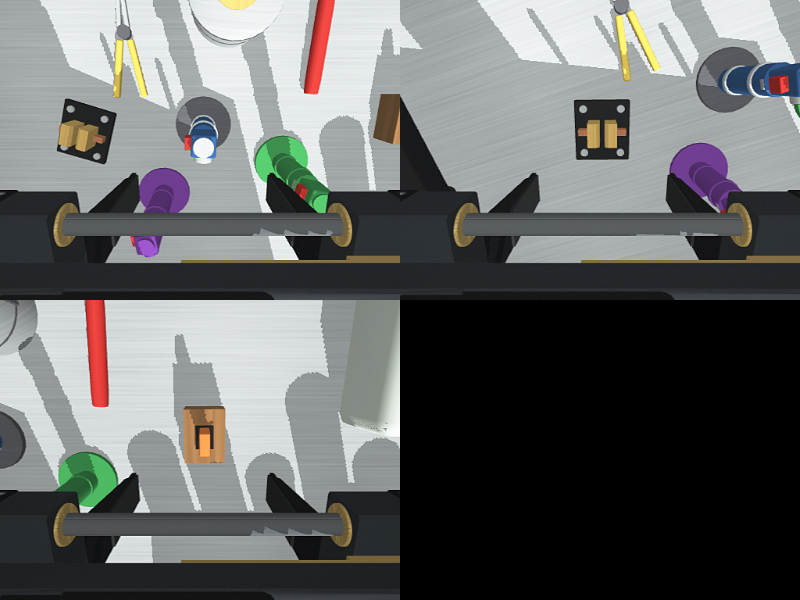

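The wrist view shows the torch clear at about (203,140), the contacts aligned with the tool at (602,130) and the gauge centred at (204,437). Sizes match. Next I'll grasp the gauge.

```bash
python3 - <<'E'
from h import *
import math
d=np.load('/tmp/top.npz');W=d['W']
for n,(a,b,c,e) in dict(green=(280,210,330,262),purple=(190,235,242,290)).items():
    w=W[b:e,a:c].reshape(-1,3);w=w[w[:,2]>60];print(n,w.min(0).round(),w.max(0).round())
o=[math.pi,0,0]
gripper_to(.6,25)
print(move_straight((527.8,-310,125),200,o), move_straight((527.8,-310,80),80,stop_force=15))
print(read_state()['contact_force'],read_state()['tool_pos'])
gripper_to(0,25)
s=read_state();print(s['width']*95,s['grasp_force'],s['contact_force'],s['tool_pos'])
move_straight((527.8,-310,180),100,stop_force=25)
pause(.2);s=read_state();print(s['time'],s['width']*95,s['grasp_force'],s['contact_force'],s['tool_pos'])
snap('wrist','held.png')
E
```

```text
green [ 420. -126.   60.] [463. -86. 178.]
purple [356.  94.  63.] [400. 137. 179.]
False False
[ 1.05074702 -0.12937294 -0.05479345] [ 527.948237   -310.10618566   80.09318028]
14.08469059776096 24.999342262744904 [0.71737222 0.74871764 0.12729224] [ 527.80492221 -310.03179622   80.05894551]
11.0917 14.172748447032797 24.99904990196228 [ 1.37607285  0.18682292 -1.19995562] [ 527.68360172 -309.94675962  179.44818903]
```

View pics/held.png

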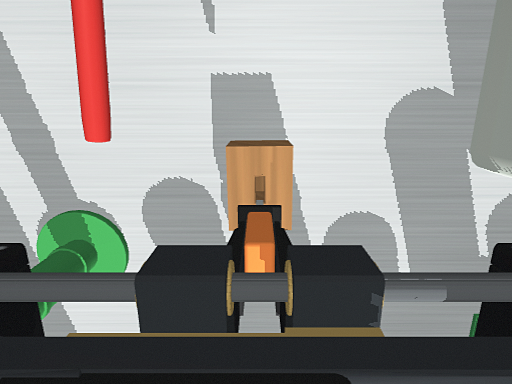

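The gauge is held centred and upright in the jaws at about (260,250), and its collar and blade are clear of the rack. I'll carry it high to the gap.

```bash
python3 - <<'E'
from h import *
import math
o=[math.pi,0,-.30]
move_straight((527.8,-310,300),250)
goto((499.1,251.2,290),o)
move_straight((499.1,251.2,130),150); pause(.3)
f0=read_state();print(f0['time'],f0['contact_force'],f0['tool_pos'])
r=move_straight((499.1,251.2,81),25,stop_force=6)
s=read_state();print(r,s['time'],s['contact_force']-f0['contact_force'],s['tool_pos'],s['width']*95)
snap('scene','seat.png')
im=cv2.imread('pics/seat.png');cv2.imwrite('pics/seatc.png',cv2.resize(im[150:280,300:440],None,fx=4,fy=4,interpolation=2))
E
```

```text
15.3167 [-1.25116075  0.03385568 -1.05903955] [499.18282142 251.24849137 130.3884908 ]
True 16.9667 [ 0.35053024 -1.18346314  6.89854281] [499.13796054 251.19601443  84.00135611] 13.461429880689767
```

View pics/seatc.png

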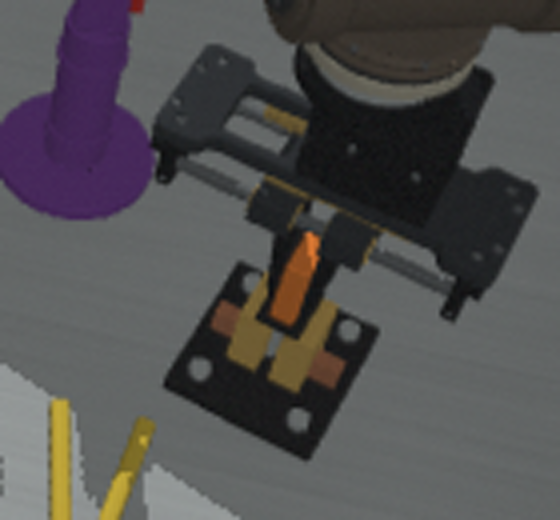

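The force stop came at z = 84.0, exactly the expected seated height. The blade is in the gap and the collar is on the posts, at about (285,320) in the crop. I'll release, back off and check.

```bash
python3 - <<'E'
from h import *
from m import rep
import math
gripper_to(.45); pause(.2)
move_straight((499.1,251.2,160),100); move_straight((499.1,251.2,260),250); pause(.2)
im,W,c=snap('wrist','after.png')
W[np.hypot(W[...,0]-499,W[...,1]-251)>65]=np.nan
b=(0,0,512,384)
rep('','handletop',im,W,b,(100,112));rep('','posts',im,W,b,(51,57));rep('','collar',im,W,b,(57.5,63));rep('','base',im,W,b,(5,20))
print(read_state()['time'])
E
```

```text
handletop 411 mean [499.5 250.3 104.5] rect [499.2 250.6] [13.1 29.3] 73.0 z [102.9 105.7]
 posts 479 mean [499.5 251.2  53.8] rect [498.6 250.7] [43.1 35.8] 72.8 z [52.5 55. ]
 collar 295 mean [500.6 248.8  58.8] rect [498.7 250.1] [25.3 33.8] 73.2 z [57.7 60. ]
 base 3748 mean [504.8 248.9  12.1] rect [498.9 250.6] [90.1 99.6] 72.6 z [10.4 16.6]
19.6417
```

The gauge is seated, upright and centred: its top is at 105 mm and its yaw matches the posts. Now the torch.

```bash
python3 - <<'E'
from h import *
import math
o=[math.pi,0,0]
x,y=513.3,38.3
move_straight((499.1,251.2,300),250)
gripper_to(.75,35)
goto((x,y,300),o)
move_straight((x,y,200),200)
print(move_straight((x,y,149.5),60,stop_force=12))
s=read_state();print(s['time'],s['contact_force'],s['tool_pos'])
gripper_to(0,35); pause(.3)
s=read_state();print(s['time'],s['width']*95,s['grasp_force'],s['contact_force'],s['tool_pos'])
r=move_straight((x,y,164.5),30,stop_force=20); pause(.2)
s=read_state();print(r,s['time'],s['width']*95,s['grasp_force'],s['contact_force'],s['tool_pos'])
im,W,c=snap('scene','grip.png')
cv2.imwrite('pics/gripc.png',cv2.resize(cv2.imread('pics/grip.png')[100:260,210:370],None,fx=3.5,fy=3.5,interpolation=2))
E
```

```text
False
23.15 [-0.76333555  1.29688325  0.25774173] [513.47561662  38.30939099 149.74007028]
24.1667 32.26099784636313 34.90473389625549 [-3.89089457 -3.60391625  4.13856512] [513.21468547  38.15867862 149.55489975]
False 25.0167 32.76858401956135 34.89582002162933 [-2.71855137 -4.92032356 -1.04412969] [513.23298316  38.24466589 164.41744708]
```

View pics/gripc.png

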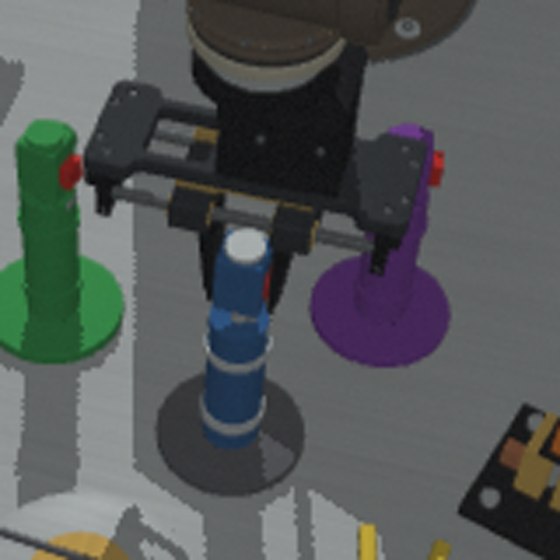

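The head at about (240,270) is gripped with the button pressed in (33 mm across), and it has started to rise freely. I'll pull on to the second stop.

```bash
python3 - <<'E'
from h import *
x,y=513.3,38.0
def p(r):
    s=read_state();print(r,round(s['time'],2),s['width']*95,s['grasp_force'],s['contact_force'],s['tool_pos'])
p(move_straight((x,y,195),40,stop_force=25))
p(move_straight((x,y,210),30,stop_force=25))
p(move_straight((x,y,240),40,stop_force=25))
p(move_straight((x,y,254),12,stop_force=12)); pause(.5); p('')
im,W,c=snap('scene','up.png')
w=W[110:220,250:310].reshape(-1,3);w=w[np.hypot(w[:,0]-513,w[:,1]-37)<14];print('top z',np.nanpercentile(w[:,2],[90,95,99]))
cv2.imwrite('pics/upc.png',cv2.resize(cv2.imread('pics/up.png')[80:300,190:430],None,fx=2.6,fy=2.6,interpolation=2))
E
```

```text
False 25.98 32.35353403486041 34.89798188209534 [-2.66272083 -1.04059512 -1.78569201] [513.24643098  38.14242991 194.9133115 ]
False 26.63 32.79207603079164 34.90130066871643 [-2.1590491   0.34218915 -1.25857633] [513.28254309  38.08030775 210.0919897 ]
False 27.53 32.5402698978995 34.90584075450897 [-2.98361967  2.52220801 -2.25968141] [513.27721754  38.02242427 239.96257079]
True 28.36 32.42282659636422 34.8425030708313 [ 2.41171452 -0.74613381 -1.14159889] [513.04097287  38.11918357 249.44218621]
 28.86 32.446027357911234 34.80650782585144 [ 5.83787839 -0.79594794 -0.87675943] [512.89724189  38.12780005 249.1114986 ]
top z [273.86068921 274.73987625 275.28396995]
```

View pics/upc.png

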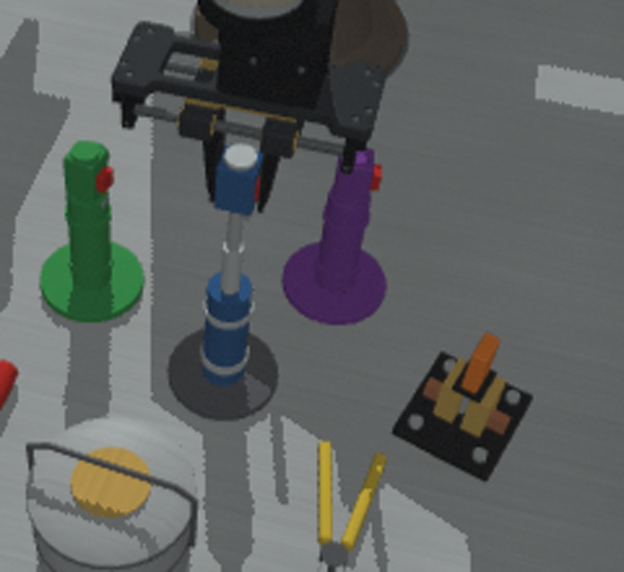

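The head at about (238,180) is up with both tubes out, and the gauge is seated at (480,365). After the stop fired the arm eased back a little, so I'll nudge up gently to keep a light upward push on the stop.

```bash
python3 - <<'E'
from h import *
for z in (249.5,249.9,250.3,250.7,251.1):
    r=move_straight((513.2,38.1,z),10); pause(.3)
    s=read_state();print(z,round(s['time'],2),s['width']*95,s['grasp_force'],s['contact_force'],s['tool_pos'])
    if s['contact_force'][2]<-8: break
E
```

```text
249.5 29.51 32.73793341533515 34.856913685798645 [ 1.05636566 -0.20496583 -1.75125197] [513.1457023   38.08984874 249.48353629]
249.9 30.06 32.674253448730255 34.84480261802673 [ 1.57321384 -0.70085867 -6.83722642] [513.11691206  38.09521181 249.72175362]
250.3 30.61 32.93398095754176 34.81351017951965 [  3.64883137  -0.04943354 -17.64397977] [513.02481068  38.11461009 249.90108659]
```

```bash
python3 - <<'E'
from h import *
move_straight((513.2,38.1,250.0),10); pause(1)
s=read_state();print(round(s['time'],2),s['width']*95,s['grasp_force'],s['contact_force'],s['tool_pos'])
assert -14<s['contact_force'][2]<-3
print(close_job())
E
```

```text
31.86 32.34695161900345 34.83205497264862 [  1.39469216  -0.14760718 -18.86905607] [513.1083682   38.11183522 249.91352383]Traceback (most recent call last):
  File "<stdin>", line 4, in <module>
AssertionError
```

```bash
python3 - <<'E'
from h import *
for z in (249.8,249.6,249.5):
    move_straight((513.2,38.1,z),10); pause(.6)
    s=read_state();print(z,round(s['time'],2),s['width']*95,s['grasp_force'],s['contact_force'],s['tool_pos'])
    if s['contact_force'][2]>-14: break
if -14<s['contact_force'][2]<-3.5: print(close_job())
E
```

```text
249.8 32.71 32.55461250602296 34.85495924949646 [  0.01559537   0.35812476 -15.39060659] [513.16712063  38.10467912 249.84627374]
249.6 33.56 32.54472337334648 34.877548813819885 [-0.12511159  0.06766064 -8.20570018] [513.24865373  38.08642053 249.74975907]
the job is handed in; nothing more can be done
None
```

I handed the job in at about 34 s: the gauge is seated and released in the contact gap, and the torch head is gripped with its button squeezed and held against the second stop with about 8 N of upward force; the arm never went near the tiffin box, pliers or hammer.

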